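Hang the last cup on the revolving cup tree

ROBOT

A 6-joint arm with a two-finger parallel gripper is mounted at the origin on a cart in front of the work surface, level with it; the furniture and walls round the work are solid. World frame = base frame: x ahead of the robot, y to its left, z up, the work surface at z = 0. Lengths are in m, angles in degrees, forces in N, time in s.
With the tool pointing down it reaches from about 0.425 to 0.925 m from the base axis. Payload 12.5 kg.
Tool frame: the origin (TCP) lies midway between the tips of the shut fingers; the grasp point (between the pads) lies 19 mm behind it; z points along the fingers, y is the line along which they close (so a half turn about z gives the same grasp; the last joint's range is limited). The gripper opens to 85 mm and grips with 20 to 120 N. Pads are 22 mm wide; open, the fingers measure 114 mm over their backs; the gripper's body (76 mm by 85 mm) begins 54 mm behind the grasp point. The pads swing forward as they close: fully open they stand 13 mm farther back than shut.
Start: joints at [63.679, 28.126, 89.318, -0, 62.55, -6.05], TCP at [0.217, 0.586, 0.231] pointing down, gripper open.
Joint ranges: [-177.58, 177.58], [-47.91, 125.51], [2.72, 160], [-65.01, 245.01], [3.68, 167.84], [-153.87, 153.87]. Speed limits (degrees/s): [127.2, 127.2, 159.86, 180, 180, 180].

INTERFACE

Orientations are given as a 3x3 rotation matrix whose columns are the frame's x, y, z axes.
In Python, from cell import * gives the robot as it stands.
- The arm moves only by the shell command python3 -m jog 'ROWS' [FORCE]. ROWS is JSON, one flat list of numbers, 5 for each row, row after row: the closure, from 0 (fully open) to 1 (shut), then the shift along the world's x, y, z in m, then the turn about the world's z in degrees. In form: [jaw, dx, dy, dz, turn, jaw, dx, dy, dz, turn, ...]. A call has 1 to 20 rows; each row is the pose to reach, as a shift and turn from the pose commanded when the call began; what a row does not reach only later rows make up. A row lasts 1/10 s, in which the tool goes at most 50 mm and 8.59 degrees, less where a joint would pass 70% of its speed; a pose out of reach is approached as far as the arm can. A call with a gripper value outside its range is refused whole. The fingers move at their own pace and stop on an object; FORCE is the grip in N (left out, the last holds). Time passes only in rows, so rows that repeat a pose let the fingers close. It gives the time, the measured TCP pose, the force, the opening and the grip force at its end, in the units of the state.
- observe(): the state, without advancing time (a new reading comes with each control period).
- capture(name): name is "side" or "top"; returns a dict with "img" (480x640x3 uint8, red, green, blue), "z_map" (480x640 float32, m along the optical axis (not along the pixel's ray), 0 where there is no reading), "camera_matrix" (3x3 intrinsics, pixels), "R" (3x3) and "t" (3): a world point X has camera coordinates R X + t. Camera axes: x right, y down, z forward; pixel columns grow to the right and rows downward; lengths in m; the calibration is good to about 2 mm. A picture is of the moment at which its call begins.
- hand_in(): hands the job in; it is judged then, once.
Trained networks look in a picture, given as the dict that the camera call returned (one of the last four; its "shot" number tells which), for a name from the list of things; names that differ only in an ending like _2 or _b are one class to them, and where a whole thing is asked for, a point or a joint stands for the part that bears it (a point fixed in the world has none). Each returns a list of dicts, best first, with "p" (0 to 1); they miss things now and then, are a little off and sometimes report something else, mostly with a low value. They report only what shows in the picture. A call takes as long as a camera call. They do not tell look-alikes from the thing itself.
- recognise(picture, query): "box" ([left, top, right, bottom] in pixels, round what is visible of it).
The state is a dict: "time": time; "joint_pos": joint angles; "joint_velocities": joint speeds; "joint_efforts": joint torques, N m; "tcp_pos": TCP position; "ee_rot": TCP orientation; "wrist_force": force on the tool from outside, world axes, zero at the start; "wrist_torque": the same for the moment, N m; "width": finger opening in m; "gripper_force": force on a finger pad.
Only numpy, scipy, OpenCV 4.12 (cv2) and the standard library are available. Lean on these libraries where they do the work, as an engineer would, in place of code of your own. Each camera call takes 0.05 s, during which the arm holds its last target. There are 200 camera calls.

TASK

Put the last cup away: the cup tree's one bare arm is at the back, so turn the tree until that arm points towards you. Then hang the terracotta cup on it by its ear, like the other two cups, leave it hanging still, and do not disturb the teapot, the white bowl or the fluted beaker.

Things in the scene. Friction and masses are not known exactly. Their poses are not given: they have to be found in the camera images.
- tree_base: Foot of the cup tree: a wooden disc 164 mm across, 21 mm high, that stays put. Origin: centre of its underside, on the upright turning axis. Above it turn a 15 mm steel stem, three equal arms 120 degrees apart and a knob. A white and a blue cup hang for good on two arms and turn with them, reaching down to 75 mm above the worktop and out to 100 mm from the axis. The third arm is bare.
- tree (a joint): Turning angle of the tree, rad: 0 (or a full turn) when the bare arm points along -x, back to the robot's side; grows counter-clockwise from above: the bare arm points along (-cos, -sin) of it. Turns either way between -7 and 7, starts between 2.25 and 4.03; light friction (0.06 N m) holds it where it is left.
- knob (a point): Centre of the round wooden knob on top of the tree, on the turning axis, 210 mm above the worktop: 36 mm across, from 195 to 226 mm high, the full width from 201 to 219 mm; nothing but the stem within 17 mm below it. Turns with the tree.
- branch_tip (a point): Centre of the 11 mm ball at the end of the bare arm, 106 mm from the axis, 183 mm above the worktop.
- branch_seat (a point): Point on the centre line of the bare arm 70 mm from the axis, 174 mm above the worktop, where the ear should hang. Its x axis points along the arm to the stem, z up. The arm is a dark steel rod 8 mm thick: it leaves the stem 165 mm above the worktop, rises evenly to 177 mm at 90 mm from the axis, then bends up to the tip ball.
- cup: Terracotta-coloured cup, loose, upright: straight-sided, 62 mm across (narrower below 16 mm height), 78 mm high, wall 4 mm, 0.16 kg. Origin: centre of its underside; z points out of its mouth; its ear stands out at +y to 70 mm from the axis, 9 mm thick, from 7 to 78 mm high. Once hung and let go it swings over under the arm and stops with the arm in the ear's upper outer corner.
- cup_ear (a point): Centre of the opening of the cup's ear, 43 mm from the cup's axis along its +y, 42 mm above its underside. The opening runs through along the cup's x, 24 mm wide (y) and 39 mm high (z) here; its upper inner edge is 18 mm above this point and rises outwards to a corner.
- teapot: White dotted teapot, 123 x 233 x 144 mm, loose, beyond the cup. Leave alone. Origin: centre of its underside.
- white_bowl: White bowl, 127 mm across and 62 mm high, loose, to the right. Leave alone. Origin: centre of its underside.
- ribbed_cup: Cream fluted beaker, 78 mm across and 70 mm high, loose, to the right and near. Leave alone. Origin: centre of its underside.
There are look-alikes about, which are no part of the job. What is shaped like the cup but red is not meant.

How it is judged:
By the outcome, as a careful person would: the job done as asked, in the order asked, and still so for the second after the job is handed in, with the robot touching nothing.
It also fails if it takes over 69 s, if anything falls off the work surface, if the arm or the gripper's body presses on something with over 40 N, if the wrist force passes 120 N, or if a joint passes its speed limit or range.

## Working session

There is one attempt and no reset: what is moved stays moved. The work goes in short steps, Python scripts to look and compute and a shell command to move; the robot and the scene stay as the last step left them, time stands still between calls to the robot, and variables do not carry over. Pictures are saved under pics/ and viewed, at most 10 in all, crops included, and the job is handed in when it is done.

```bash
mkdir -p pics; ls; python3 - <<'E'
from cell import *
import cv2,numpy as np
s=observe();print(s['tcp_pos'],s['ee_rot'],s['width'],s['time'])
ims=[]
for n in('side','top'):
    c=capture(n);np.savez(n+'0.npz',**c);print(n,c['camera_matrix'].tolist(),c['R'].round(3).tolist(),c['t'])
    cv2.imwrite(f'pics/{n}0.png',c['img'][...,::-1])
    for q in['tree_base','knob','branch_tip','cup','cup_ear','teapot','white_bowl','ribbed_cup']:
        print(q,[(np.round(d['box']).astype(int).tolist(),round(float(d['p']),2)) for d in recognise(c,q)[:3]])
E
```

```text
pics
[0.21640097 0.58608145 0.23070729] [[-9.38061842e-01  3.46467475e-01 -5.19616740e-04]
 [ 3.46467841e-01  9.38061276e-01 -1.03776786e-03]
 [ 1.27879534e-04 -1.15352092e-03 -9.99999327e-01]] 0.08530907824047579 0.0
side [[468.28632800187387, 0.0, 328.104756714939], [0.0, 468.28632800187387, 248.03394655547388], [0.0, 0.0, 1.0]] [[-0.004, -1.0, 0.007], [-0.728, -0.002, -0.686], [0.686, -0.008, -0.728]] [-0.16936333  0.48578887  0.8660401 ]
tree_base [([181, 186, 263, 282], 0.57)]
knob [([180, 184, 259, 265], 0.7)]
branch_tip [([180, 186, 259, 264], 0.79)]
cup [([358, 268, 401, 306], 0.92), ([330, 298, 373, 341], 0.68)]
cup_ear [([361, 267, 404, 304], 0.76), ([180, 186, 260, 262], 0.44)]
teapot [([333, 199, 390, 253], 0.67), ([357, 266, 402, 302], 0.59)]
white_bowl [([423, 274, 479, 322], 0.68)]
ribbed_cup [([406, 313, 448, 357], 0.89)]
top [[544.8835466273126, 0.0, 324.16316773524017], [0.0, 544.8835466273126, 235.09352154738843], [0.0, 0.0, 1.0]] [[-0.005, -1.0, -0.008], [-0.989, 0.006, -0.147], [0.147, 0.007, -0.989]] [-0.15895153  0.54874366  1.41227924]
tree_base [([174, 160, 261, 239], 0.65), ([333, 148, 398, 210], 0.48)]
knob [([177, 161, 258, 240], 0.58)]
branch_tip [([178, 167, 259, 238], 0.96)]
cup [([358, 242, 397, 264], 0.73), ([330, 277, 363, 309], 0.73)]
cup_ear [([334, 278, 364, 306], 0.79), ([356, 240, 400, 265], 0.57)]
teapot [([334, 151, 395, 207], 0.71)]
white_bowl [([420, 246, 467, 295], 0.88)]
ribbed_cup [([402, 292, 433, 323], 0.55), ([423, 248, 466, 293], 0.42)]
```

```bash
python3 - <<'E'
import cv2,numpy as np
a=cv2.imread('pics/side0.png')[175:365,160:490];b=cv2.imread('pics/top0.png')[140:330,160:490]
cv2.imwrite('pics/both.png',np.vstack([cv2.resize(a[:,:],None,fx=2.4,fy=1.55*1.0),cv2.resize(b,None,fx=2.4,fy=1.55)]) )
cv2.imwrite('pics/s.png',cv2.resize(a,None,fx=2.4,fy=2.4,interpolation=2));cv2.imwrite('pics/t.png',cv2.resize(b,None,fx=2.4,fy=2.4,interpolation=2))
E
```

```text
(no output)
```

View pics/s.png

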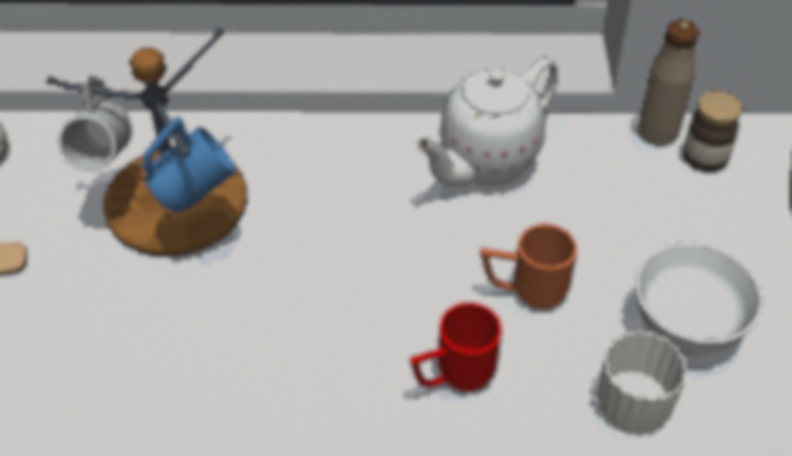

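View pics/t.png

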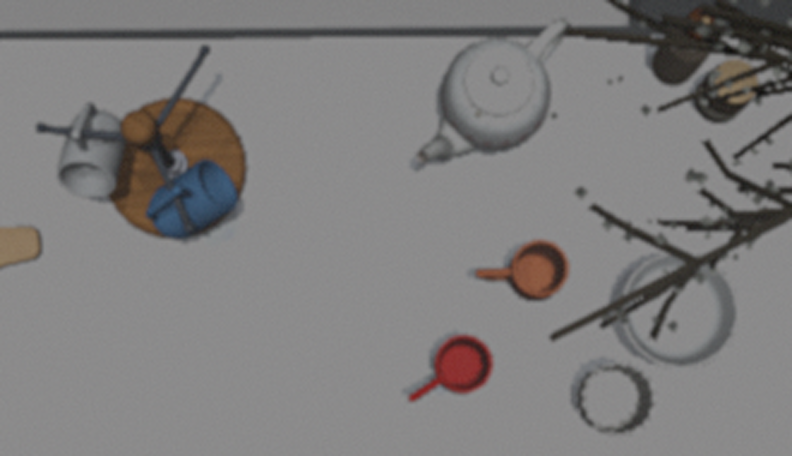

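The side view shows the knob at (222,202), the bare tip at (252,189), the terracotta cup at (387,285) with its ear to the left (+y), and the red look-alike at (355,319). In the top view the knob is at (219,194), the tip at (246,160) and the cup at (385,252). The branches on the right are seen only from above.

```bash
cat > h.py <<'E'
import numpy as np,cv2
def ld(n): return dict(np.load(n,allow_pickle=True))
def tri(a,b,pa,pb):
    P=[c['camera_matrix']@np.c_[c['R'],c['t']] for c in(a,b)]
    X=cv2.triangulatePoints(P[0],P[1],np.float64(pa).reshape(2,1),np.float64(pb).reshape(2,1));return (X[:3]/X[3]).ravel()
def cloud(c):
    z=c['z_map'];v,u=np.mgrid[:480,:640];K=c['camera_matrix']
    p=np.stack([(u-K[0,2])/K[0,0]*z,(v-K[1,2])/K[1,1]*z,z],-1)
    w=(p-c['t'])@c['R'];w[z==0]=np.nan;return w
def proj(c,X):
    p=c['camera_matrix']@(c['R']@np.asarray(X)+c['t']);return p[:2]/p[2]
E
python3 - <<'E'
from h import *
s,t=ld('side0.npz'),ld('top0.npz')
k=tri(s,t,(221.7,202),(218.75,193.75));b=tri(s,t,(251.7,188.8),(245.8,160.4))
print('knob',k,'tip',b,'ang',np.degrees(np.arctan2(-(b-k)[1],-(b-k)[0]))%360,'r',np.hypot(*(b-k)[:2]))
for n,c in(('s',s),('t',t)):
    w=cloud(c);hsv=cv2.cvtColor(c['img'],cv2.COLOR_RGB2HSV)
    x0,y0,x1,y1={'s':(350,262,408,310),'t':(350,235,405,270)}[n]
    m=np.zeros((480,640),bool);m[y0:y1,x0:x1]=True
    h,S,V=cv2.split(hsv); m&=((h<14)|(h>175))&(S>90)
    p=w[m];p=p[~np.isnan(p).any(1)]
    print(n,len(p),p.min(0),p.max(0),np.percentile(p[:,2],[2,50,98]))
    rim=p[p[:,2]>0.066];print(' rim pts',len(rim),rim.min(0),rim.max(0))
    # body circle fit on rim: exclude ear by y
    yr=rim[:,1].min()+.064;q=rim[rim[:,1]<yr];A=np.c_[2*q[:,:2],np.ones(len(q))];sol=np.linalg.lstsq(A,(q[:,:2]**2).sum(1),rcond=None)[0];print(' circ',sol[:2],np.sqrt(sol[2]+sol[:2]@sol[:2]))
    e=p[(p[:,1]>sol[1]+.04)];print(' ear',len(e),np.median(e,0),e.max(0), np.degrees(np.arctan2(*(np.median(e,0)[:2]-sol[:2])[::-1])))
    bx=w[:,:,:];g=(~np.isnan(bx).any(2))&(np.hypot(bx[...,0]-k[0],bx[...,1]-k[1])<.02)&(bx[...,2]>.19)
    print(' knob',bx[g].mean(0),bx[g].min(0),bx[g].max(0))
w=cloud(t)[240:300,380:460];print('hi',np.nanpercentile(w[...,2],[50,90,99,100]))
W=cloud(t);g=W[...,2]>.25;print('above .25: n',g.sum(),W[g].min(0),W[g].max(0)); 
for lo in np.arange(.25,1,.1):
    q=W[(W[...,2]>lo)&(W[...,2]<lo+.1)];print(round(lo,2),len(q),*(q.min(0).round(2),q.max(0).round(2)) if len(q) else '')
E
```

```text
knob [0.62363478 0.08771741 0.20968442] tip [0.71501023 0.02917132 0.1759475 ] ang 147.35149407356147 r 0.10852242524122692
s 901 [ 0.40364293 -0.34637024 -0.00370432] [ 0.55439552 -0.22209619  0.07900325] [0.01384426 0.0545808  0.07716235]
 rim pts 269 [ 0.40364293 -0.34620454  0.06610399] [ 0.52995955 -0.22209619  0.07900325]
 circ [ 0.49643696 -0.31817447] 0.028592819312130403
 ear 191 [ 0.4226328  -0.24713687  0.06599837] [ 0.49855277 -0.22209619  0.07825424] 136.09425042291284
 knob [0.61556212 0.08683082 0.21594443] [0.60375937 0.07097429 0.19547173] [0.63962732 0.10686904 0.22615677]
t 433 [ 0.46820297 -0.34780549 -0.0012435 ] [ 0.52615563 -0.25195919  0.08535255] [0.0006423  0.01193144 0.08121402]
 rim pts 142 [ 0.46820297 -0.34780549  0.06602771] [ 0.52607809 -0.25195919  0.08535255]
 circ [ 0.49778257 -0.31806375] 0.028404748418234316
 ear 34 [ 0.49291141 -0.26546397  0.07298525] [ 0.49864068 -0.25195919  0.08049008] 95.29096032398914
 knob [0.6214092  0.08639072 0.22207616] [0.60578465 0.07095488 0.20123662] [0.64034206 0.10627979 0.2310798 ]
hi [0.00620492 0.6277514  0.69586039 0.70665192]
above .25: n 55153 [-0.00464902 -0.89562665  0.25001949] [0.9226348  0.58522727 0.81620746]
0.25 6725 [-0.   -0.9   0.25] [0.92 0.59 0.35]
0.35 7059 [ 0.35 -0.81  0.35] [ 0.92 -0.37  0.45]
0.45 12878 [ 0.26 -0.78  0.45] [ 0.92 -0.29  0.55]
0.55 16425 [ 0.14 -0.72  0.55] [0.9  0.33 0.65]
0.65 11284 [ 0.11 -0.67  0.65] [0.84 0.31 0.75]
0.75 782 [ 0.13 -0.61  0.75] [0.78 0.24 0.82]
0.85 0
0.95 0
```

```bash
cat >> h.py <<'E'
def ray(c,p,z):
    d=c['R'].T@np.linalg.inv(c['camera_matrix'])@np.r_[p,1.];o=-c['R'].T@c['t'];return (o+d*(z-o[2])/d[2])[:2]
E
python3 - <<'E'
from h import *
s,t=ld('side0.npz'),ld('top0.npz')
for c,p,k,e in((s,(251.7,188.8),(221.7,202),0),(t,(245.8,160.4),(218.75,193.75),0)):
    a,b=ray(c,p,.183),ray(c,k,.210);print(a,b,np.hypot(*(a-b)),np.degrees(np.arctan2(*-(a-b)[::-1]))%360)
for c in(s,t):
    w=cloud(c);hsv=cv2.cvtColor(c['img'],cv2.COLOR_RGB2HSV)
    g=(abs(w[...,2]-.021)<.006)&(np.hypot(w[...,0]-.622,w[...,1]-.0875)<.11)&(hsv[...,1]>90)&(hsv[...,0]<25)
    q=w[g];print(len(q),q[:,:2].min(0),q[:,:2].max(0),(q[:,:2].min(0)+q[:,:2].max(0))/2)
w=cloud(t);q=w[(w[...,2]>.25)&(w[...,0]>.25)&(w[...,1]<-.1)]
d=np.hypot(q[:,0]-.498,q[:,1]+.318)
for lo in np.arange(.25,.8,.05):
    m=(q[:,2]>=lo)&(q[:,2]<lo+.05)
    if m.any():
        # lateral distance left of base->cup line
        u=np.array([.498,-.318]);u/=np.hypot(*u);lat=q[m][:,1]*u[0]-q[m][:,0]*u[1];al=q[m][:,:2]@u
        near=al<.66
        print(round(lo,2),m.sum(),'mindist',d[m].min().round(3),q[m][d[m].argmin()].round(3),'lat max (al<.66)',lat[near].max().round(3) if near.any() else None, 'al min',al[lat>-.12].min().round(3) if (lat>-.12).any() else None)
E
```

```text
[0.70646695 0.02765013] [0.62330085 0.08862411] 0.10312335413920884 143.7526551688764
[0.71295796 0.02794122] [0.62364631 0.08690643] 0.10702086749653399 146.56646189229545
1026 [0.54001987 0.01103234] [0.6817591  0.16708167] [0.61088949 0.089057  ]
1029 [0.54714869 0.0088221 ] [0.70088627 0.15670801] [0.62401748 0.08276505]
0.25 1569 mindist 0.301 [ 0.585 -0.606  0.275] lat max (al<.66) None al min 0.89
0.3 1712 mindist 0.303 [ 0.573 -0.611  0.301] lat max (al<.66) None al min 0.889
0.35 2496 mindist 0.212 [ 0.515 -0.529  0.371] lat max (al<.66) None al min 0.801
0.4 4563 mindist 0.159 [ 0.6   -0.439  0.411] lat max (al<.66) -0.369 al min 0.743
0.45 5575 mindist 0.076 [ 0.569 -0.291  0.478] lat max (al<.66) 0.065 al min 0.636
0.5 7303 mindist 0.044 [ 0.476 -0.356  0.549] lat max (al<.66) -0.044 al min 0.592
0.55 8380 mindist 0.042 [ 0.478 -0.354  0.551] lat max (al<.66) -0.036 al min 0.501
0.6 7939 mindist 0.033 [ 0.47  -0.301  0.643] lat max (al<.66) 0.007 al min 0.498
0.65 5690 mindist 0.034 [ 0.479 -0.29   0.656] lat max (al<.66) 0.021 al min 0.465
0.7 4259 mindist 0.062 [ 0.554 -0.346  0.742] lat max (al<.66) 0.033 al min 0.461
0.75 738 mindist 0.066 [ 0.558 -0.346  0.751] lat max (al<.66) 0.008 al min 0.657
```

```bash
python3 - <<'E'
from h import *
s,t=ld('side0.npz'),ld('top0.npz')
print('cams',-s['R'].T@s['t'],-t['R'].T@t['t'])
w=cloud(t);q=w[(w[...,2]>.3)&(w[...,0]>.3)&(w[...,1]<-.1)&(w[...,1]>-.45)][::40]
im=s['img'][...,::-1].copy()
for X in q:
    u,v=proj(s,X)
    if 0<=u<640 and 0<=v<480: cv2.circle(im,(int(u),int(v)),2,(0,255,0),1)
it=t['img'][...,::-1].copy()
cv2.imwrite('pics/full.png',cv2.resize(np.hstack([im,it]),(800,300),interpolation=cv2.INTER_AREA))
hs=cv2.cvtColor(t['img'],cv2.COLOR_RGB2HSV);m=np.zeros((480,640),bool);m[270:312,325:368]=1
m&=(hs[...,1]>150);p=w[m];r=p[p[:,2]>.06];print('red',r.min(0),r.max(0),np.median(r,0))
E
```

```text
cams [-0.24099959 -0.16136106  0.96466679] [ 0.33476375 -0.17267131  1.47615572]
red [ 0.36214132 -0.25868539  0.06178221] [ 0.42284884 -0.17891265  0.0909244 ] [ 0.38003448 -0.20744233  0.07657028]
```

View pics/full.png

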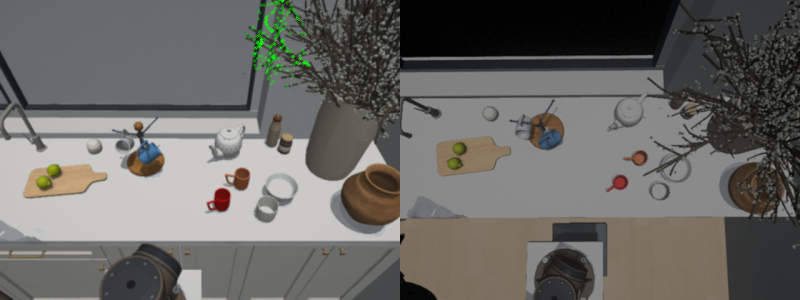

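The side view shows the vase branches (green) projecting well up and right. They are only above about 0.45 m near the cup, so I'll carry it low and clear of them. Next I turn the tree.

```bash
python3 -m jog '[0,0.1,-0.12,0.06,-15,0,0.406,-0.498,0.06,-15,0,0.406,-0.498,0.06,-15,0,0.406,-0.498,0.06,-15,0,0.406,-0.498,0.06,-15,0,0.406,-0.498,0.06,-15,0,0.406,-0.498,0.06,-15,0,0.406,-0.498,0.06,-15,0,0.406,-0.498,0.06,-15,0,0.406,-0.498,0.06,-15,0,0.406,-0.498,0.06,-15,0,0.406,-0.498,0.06,-15,0,0.406,-0.498,0.06,-15,0,0.406,-0.498,0.06,-15,0,0.406,-0.498,0.06,-15,0,0.406,-0.498,0.06,-15,0,0.406,-0.498,0.06,-15,0,0.406,-0.498,0.06,-15]' 30; python3 -c "
from cell import *;s=observe();print(s['tcp_pos'],s['joint_pos'])"
```

```text
time: 2.7
tcp_pos: [0.622, 0.0893, 0.2916]
ee_rot: [[-0.817, 0.576, 0.0], [0.576, 0.817, 0.0], [-0.0, 0.0, -1.0]]
wrist_force: [0.4, -0.9, 0.2]
width: 0.0856
gripper_force: 0.0
[0.62204756 0.08934588 0.29161312] [ 2.15137471e+00  2.55023392e+01  8.42576912e+01  7.49106445e-03
  7.02197919e+01 -5.26628536e+01]
```

```bash
python3 -m jog '[0,0,-0.001,-0.03,0,0,0,-0.001,-0.06,0,0,0,-0.001,-0.085,0,0,0,-0.001,-0.103,0,0,0,-0.001,-0.103,0,1,0,-0.001,-0.103,0,1,0,-0.001,-0.103,0,1,0,-0.001,-0.103,0,1,0,-0.001,-0.103,0,1,0,-0.001,-0.103,0]' 30
```

```text
time: 3.7
tcp_pos: [0.6239, 0.0888, 0.19]
ee_rot: [[-0.816, 0.577, 0.005], [0.577, 0.816, 0.002], [-0.003, 0.005, -1.0]]
wrist_force: [4.1, 9.6, 4.0]
width: 0.034
gripper_force: 31.8
```

```bash
python3 -m jog '[1,0.002,0.001,0,-8,1,0.002,0.001,0,-16,1,0.002,0.001,0,-24,1,0.002,0.001,0,-32,1,0.002,0.001,0,-40,1,0.002,0.001,0,-48,1,0.002,0.001,0,-56,1,0.002,0.001,0,-64,1,0.002,0.001,0,-72,1,0.002,0.001,0,-80,1,0.002,0.001,0,-88,1,0.002,0.001,0,-96,1,0.002,0.001,0,-104,1,0.002,0.001,0,-112,1,0.002,0.001,0,-120,1,0.002,0.001,0,-128,1,0.002,0.001,0,-135,1,0.002,0.001,0,-141,1,0.002,0.001,0,-145,1,0.002,0.001,0,-145]'; python3 - <<'E'
from cell import *
from h import *
for n in('side','top'):
    c=capture(n);np.savez(n+'1.npz',**c)
    i=c['img'][...,::-1]; i=i[175:305,150:300] if n=='side' else i[145:275,150:300]
    cv2.imwrite(f'pics/{n}1.png',i)
cv2.imwrite('pics/turn1.png',cv2.resize(np.hstack([cv2.imread('pics/side1.png'),cv2.imread('pics/top1.png')]),(796,345),interpolation=2))
E
```

```text
time: 5.7
tcp_pos: [0.623, 0.089, 0.1899]
ee_rot: [[1.0, -0.007, -0.002], [-0.007, -1.0, 0.001], [-0.002, -0.001, -1.0]]
wrist_force: [-12.3, 4.8, 12.4]
width: 0.0335
gripper_force: 32.3
```

View pics/turn1.png

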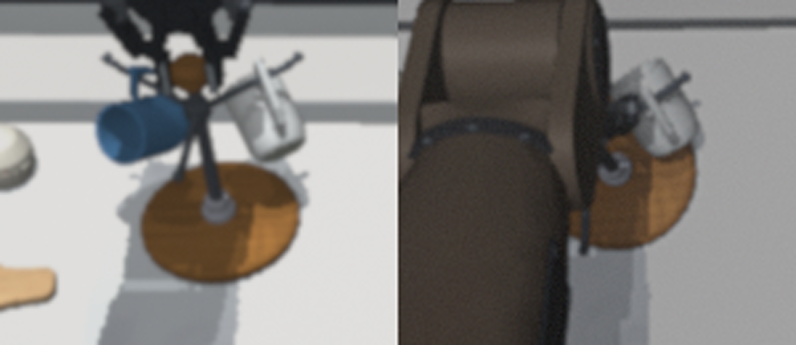

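The bare arm now points toward the robot, with its tip at about side (218,242) and top (220.5,239). I'll check the angle.

```bash
python3 - <<'E'
from h import *
s,t=ld('side1.npz'),ld('top1.npz')
for c,p in((s,(217.8,242.1)),(t,(220.5,239.2))):
    a=ray(c,p,.183);d=np.array([.6235,.0885])-a;print(a,np.hypot(*d),np.degrees(np.arctan2(d[1],d[0])))
print(tri(s,t,(217.8,242.1),(220.5,239.2)),[proj(c,(.6235-.106,.0885,.183)) for c in(s,t)])
E
```

```text
[0.51366999 0.08529715] 0.10987669872808316 1.6703805371361422
[0.51821225 0.08565514] 0.10532617499942684 1.547747448595271
[0.51897961 0.08687332 0.17749561] [array([216.6773635 , 240.91051341]), array([219.30970946, 239.50141245])]
```

```bash
python3 -m jog '[1,0,0,0,-1.5,1,0,0,0,-1.5,0,0,0,0,-1.5,0,0,0,0,-1.5,0,0,0,0,-1.5,0,0,0,0,-1.5,0,0,0,0.04,-1.5,0,0,0,0.08,-1.5,0,-0.03,-0.04,0.09,10,0,-0.06,-0.08,0.09,18,0,-0.1,-0.13,0.09,26,0,-0.12,-0.18,0.06,34,0,-0.13,-0.22,0.03,42]'; python3 - <<'E'
from cell import *
from h import *
print(observe()['tcp_pos'])
for n in('side','top'):
    c=capture(n);np.savez(n+'2.npz',**c)
    i=c['img'][...,::-1]; i=i[175:305,150:300] if n=='side' else i[145:275,150:300]
    cv2.imwrite(f'pics/{n}1.png',i)
cv2.imwrite('pics/turn2.png',cv2.resize(np.hstack([cv2.imread('pics/side1.png'),cv2.imread('pics/top1.png')]),(796,345),interpolation=2))
E
```

```text
time: 7.1
tcp_pos: [0.503, -0.1064, 0.2364]
ee_rot: [[0.765, 0.643, 0.003], [0.643, -0.765, -0.001], [0.002, 0.003, -1.0]]
wrist_force: [0.6, -0.1, -0.5]
width: 0.0855
gripper_force: 0.0
[ 0.50296657 -0.10641405  0.23636425]
```

View pics/turn2.png

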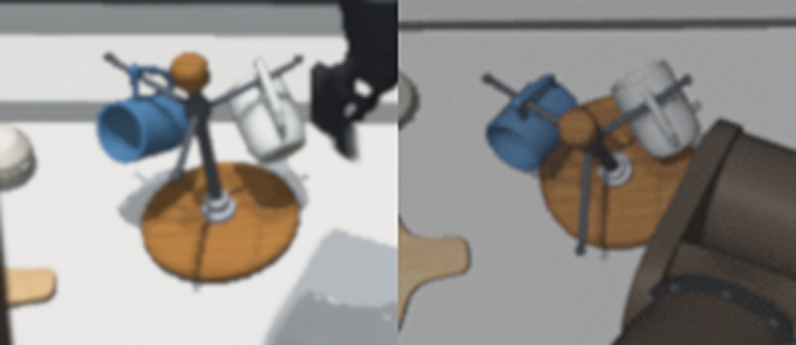

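The arm tip (top (219,239), side (217,242)) matches 0° to within 1°. Now I check clearance to the white cup and get the cup pose from the new pictures.

```bash
python3 - <<'E'
from h import *
A=np.array([.6235,.0885])
P=[]
for n in('side2.npz','top2.npz'):
    c=ld(n);w=cloud(c).reshape(-1,3);P.append(w)
P=np.vstack(P);P=P[~np.isnan(P).any(1)];P[:,:2]-=A
m=(P[:,2]>.06)&(P[:,2]<.19)&(np.hypot(P[:,0],P[:,1])<.13)&(P[:,1]<-.02)&(P[:,0]>-.06)
q=P[m]
for y in np.arange(-.11,-.02,.01):
    k=q[(q[:,1]>=y)&(q[:,1]<y+.01)]
    if len(k): i=k[:,0].argsort()[:6];print(round(y,3),len(k),'min x pts',np.round(k[i[[0,2,4]]] if len(k)>5 else k[i],3).tolist())
s,t=ld('side2.npz'),ld('top0.npz')
hs=cv2.cvtColor(t['img'],cv2.COLOR_RGB2HSV);mk=np.zeros((480,640),np.uint8);mk[238:268,352:402]=1
mk&=(hs[...,1]>80).astype(np.uint8);v,u=np.nonzero(mk);print(u.min(),u.max(),v.min(),v.max())
for uu in range(u.min(),u.min()+16,2):print(uu,v[u==uu].min(),v[u==uu].max(),end='; ')
E
```

```text
-0.1 66 min x pts [[0.012, -0.09, 0.114], [0.014, -0.091, 0.121], [0.014, -0.092, 0.108]]
-0.09 194 min x pts [[0.002, -0.082, 0.123], [0.003, -0.081, 0.115], [0.003, -0.083, 0.115]]
-0.08 288 min x pts [[-0.004, -0.071, 0.115], [-0.002, -0.074, 0.125], [-0.002, -0.074, 0.148]]
-0.07 288 min x pts [[-0.009, -0.061, 0.116], [-0.006, -0.066, 0.113], [-0.006, -0.06, 0.109]]
-0.06 258 min x pts [[-0.006, -0.053, 0.109], [-0.005, -0.058, 0.113], [-0.005, -0.057, 0.111]]
-0.05 217 min x pts [[-0.003, -0.05, 0.11], [-0.003, -0.048, 0.114], [-0.002, -0.046, 0.101]]
-0.04 181 min x pts [[0.006, -0.04, 0.101], [0.008, -0.038, 0.11], [0.009, -0.039, 0.116]]
-0.03 116 min x pts [[0.005, -0.02, 0.166], [0.007, -0.02, 0.167], [0.009, -0.025, 0.169]]
359 396 240 263
359 253 254; 361 253 255; 363 252 255; 365 252 255; 367 252 255; 369 252 255; 371 252 255; 373 249 256;
```

```bash
python3 -m jog '[0,0,-0.03,-0.03,8,0,-0.005,-0.06,-0.07,16,0,-0.005,-0.075,-0.1,24,0,-0.005,-0.075,-0.13,32,0,-0.005,-0.075,-0.15,40,0,-0.005,-0.075,-0.16,48,0,-0.005,-0.075,-0.17,54.5,0,-0.005,-0.075,-0.195,54.5,0,-0.005,-0.075,-0.206,54.5,0,-0.005,-0.075,-0.206,54.5]'; python3 - <<'E'
from cell import *
from h import *
for n in('side','top'):
    c=capture(n);np.savez(n+'3.npz',**c)
    w=cloud(c);hsv=cv2.cvtColor(c['img'],cv2.COLOR_RGB2HSV)
    m=((hsv[...,0]<14)|(hsv[...,0]>175))&(hsv[...,1]>90)&(np.hypot(w[...,0]-.498,w[...,1]+.318)<.08)&(w[...,2]>.066)
    print(n,m.sum(),w[m].min(0) if m.any() else 0,w[m].max(0) if m.any() else 0)
cv2.imwrite('pics/pre.png',cv2.resize(capture('side')['img'][200:380,250:490,::-1],(800,600)))
E
```

```text
time: 8.2
tcp_pos: [0.4986, -0.1795, 0.0284]
ee_rot: [[-0.072, 0.997, -0.002], [0.997, 0.072, 0.001], [0.001, -0.002, -1.0]]
wrist_force: [-0.1, -0.1, -0.8]
width: 0.0852
gripper_force: 0.0
side 202 [ 0.46349694 -0.34605544  0.06617939] [ 0.52900321 -0.25153487  0.07954976]
top 122 [ 0.46815652 -0.34645723  0.06603669] [ 0.52636802 -0.25219241  0.08473676]
```

View pics/pre.png

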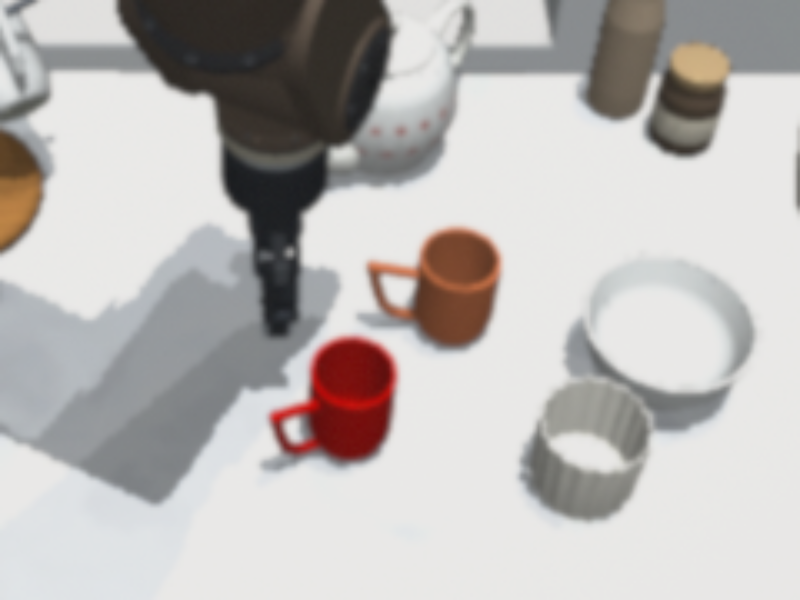

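The gripper stands low and in line with the cup's ear. The spout and red cup are clear, so I slide in and grip.

```bash
python3 -m jog '[0,-0.001,-0.025,0,0,0,-0.001,-0.05,0,0,0,-0.001,-0.075,0,0,0,-0.001,-0.095,0,0,0,-0.001,-0.115,0,0,0,-0.001,-0.13,0,0,0,-0.001,-0.137,0,0,0,-0.001,-0.137,0,0,1,-0.001,-0.137,0,0,1,-0.001,-0.137,0,0,1,-0.001,-0.137,0,0,1,-0.001,-0.137,0,0,1,-0.001,-0.137,0,0]' 40
```

```text
time: 9.65
tcp_pos: [0.4979, -0.3166, 0.0296]
ee_rot: [[-0.074, 0.997, -0.0], [0.997, 0.074, 0.0], [0.0, 0.0, -1.0]]
wrist_force: [-0.3, 0.3, 1.8]
width: 0.0601
gripper_force: 43.5
```

```bash
python3 -m jog '[1,0,0,0.02,0,1,0,0.01,0.05,0,1,0,0.03,0.09,0,1,0,0.06,0.125,0,1,-0.01,0.1,0.143,0,1,-0.02,0.14,0.143,-1,1,-0.03,0.18,0.143,-2,1,-0.043,0.22,0.143,-3,1,-0.043,0.26,0.143,-4.5,1,-0.043,0.3,0.143,-4.5,1,-0.043,0.33,0.143,-4.5,1,-0.043,0.35,0.143,-4.5,1,-0.043,0.362,0.143,-4.5,1,-0.043,0.362,0.143,-4.5,1,-0.043,0.362,0.143,-4.5]'; python3 - <<'E'
from cell import *
from h import *
a=capture('side');np.savez('side4.npz',**a);b=capture('top');np.savez('top4.npz',**b)
cv2.imwrite('pics/app.png',cv2.resize(np.hstack([a['img'][170:320,150:300,::-1],b['img'][150:300,150:300,::-1]]),(800,400),interpolation=2))
E
```

```text
time: 11.15
tcp_pos: [0.4549, 0.0446, 0.1724]
ee_rot: [[0.005, 1.0, 0.0], [1.0, -0.005, -0.0], [-0.0, 0.0, -1.0]]
wrist_force: [0.4, 0.7, -1.1]
width: 0.0596
gripper_force: 44.0
```

View pics/app.png

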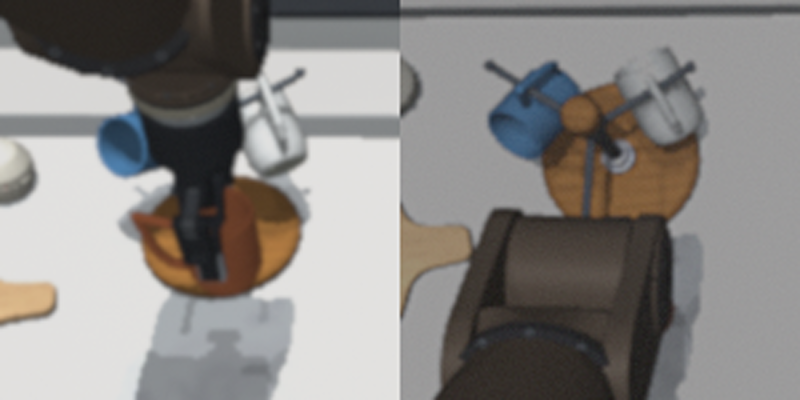

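The side view shows the ear's outer upper corner at about (201,250) px, with the gripper hiding the tip. I'll check that against the model and against the measured tip.

```bash
python3 - <<'E'
from h import *
s=ld('side4.npz');w=cloud(s);hsv=cv2.cvtColor(s['img'],cv2.COLOR_RGB2HSV)
m=((hsv[...,0]<14)|(hsv[...,0]>175))&(hsv[...,1]>110)&(hsv[...,2]<230)&(w[...,0]>.40)&(w[...,0]<.50)&(w[...,2]>.12)&(w[...,2]<.25)
q=w[m];print(len(q),q.min(0),q.max(0))
e=q[q[:,1]>.082];print('ear',len(e),np.median(e,0))
for y in np.arange(.0,.12,.01):
    k=q[(q[:,1]>=y)&(q[:,1]<y+.01)]
    if len(k):print(round(y,2),len(k),'x',np.median(k[:,0]).round(4),'z',k[:,2].min().round(3),k[:,2].max().round(3))
print(proj(s,(.4549,.1146,.22)))
E
```

```text
682 [ 0.40083458 -0.84231459  0.12221357] [0.49077603 0.10925547 0.24993086]
ear 122 [0.4525189  0.09708493 0.20050901]
0.01 139 x 0.4421 z 0.152 0.221
0.02 168 x 0.4309 z 0.148 0.249
0.03 127 x 0.4793 z 0.15 0.25
0.04 44 x 0.4283 z 0.149 0.189
0.05 24 x 0.4302 z 0.147 0.199
0.06 11 x 0.4349 z 0.157 0.174
0.07 8 x 0.4514 z 0.156 0.212
0.08 37 x 0.4526 z 0.157 0.215
0.09 49 x 0.4526 z 0.163 0.218
0.1 43 x 0.4523 z 0.177 0.22
[197.22383467 249.69265519]
```

```bash
python3 -m jog '[1,0.02,0.001,0,0,1,0.04,0.001,0,0,1,0.055,0.001,0,0,1,0.065,0.001,0,0,1,0.075,0.001,-0.002,0,1,0.085,0.001,-0.004,0,1,0.092,0.001,-0.006,0,1,0.097,0.001,-0.008,0,1,0.097,0.001,-0.008,0]' && python3 - <<'E'
from cell import *
from h import *
a=capture('side');np.savez('side5.npz',**a);b=capture('top');np.savez('top5.npz',**b)
cv2.imwrite('pics/in.png',cv2.resize(np.hstack([a['img'][170:320,150:300,::-1],b['img'][150:300,150:300,::-1]]),(800,400),interpolation=2))
E
```

```text
time: 12.15
tcp_pos: [0.5521, 0.046, 0.1641]
ee_rot: [[0.005, 1.0, -0.0], [1.0, -0.005, 0.0], [-0.0, -0.0, -1.0]]
wrist_force: [0.5, 0.3, -1.9]
width: 0.06
gripper_force: 44.0
```

View pics/in.png

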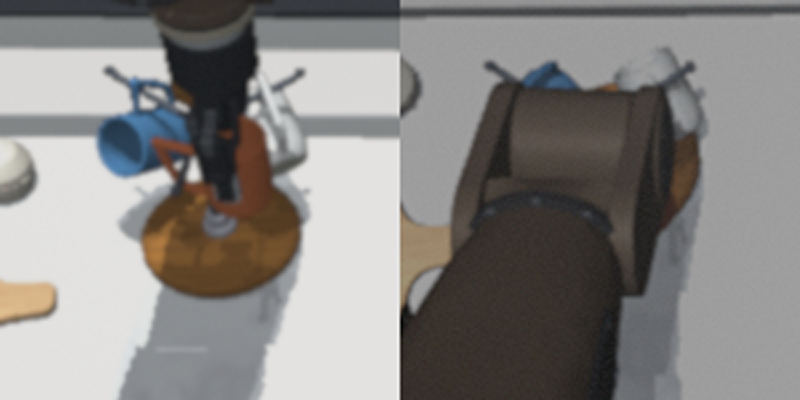

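The tip at crop (178,190) shows in front of the ear, the rod runs through the opening, and there was no contact. Next I lower until it touches.

```bash
python3 -m jog '[1,0,-0.002,-0.004,0,1,0,-0.004,-0.008,0,1,0,-0.005,-0.012,0,1,0,-0.005,-0.015,0,1,0,-0.005,-0.015,0]'; python3 -m jog '[1,0,0,-0.002,0,1,0,0,-0.003,0,1,0,0,-0.003,0]'
```

```text
time: 12.75
tcp_pos: [0.5516, 0.0409, 0.149]
ee_rot: [[0.005, 1.0, -0.001], [1.0, -0.005, 0.0], [0.0, -0.001, -1.0]]
wrist_force: [-0.3, -0.7, -1.6]
width: 0.0597
gripper_force: 44.0
time: 13.05
tcp_pos: [0.5518, 0.041, 0.1464]
ee_rot: [[0.005, 1.0, -0.0], [1.0, -0.005, 0.0], [0.0, -0.0, -1.0]]
wrist_force: [-0.1, 0.2, -1.3]
width: 0.06
gripper_force: 44.0
```

Not touching yet.

```bash
python3 -m jog '[1,0,0,-0.001,0,1,0,0,-0.002,0,1,0,0,-0.002,0]'; python3 -m jog '[1,0,0,-0.001,0,1,0,0,-0.002,0,1,0,0,-0.002,0]'
```

```text
time: 13.35
tcp_pos: [0.5518, 0.041, 0.1444]
ee_rot: [[0.005, 1.0, 0.0], [1.0, -0.005, -0.0], [-0.0, 0.0, -1.0]]
wrist_force: [0.3, 0.0, -2.1]
width: 0.0601
gripper_force: 44.0
time: 13.65
tcp_pos: [0.5523, 0.041, 0.1431]
ee_rot: [[0.005, 1.0, 0.002], [1.0, -0.005, 0.0], [0.0, 0.002, -1.0]]
wrist_force: [-1.2, -1.1, 5.1]
width: 0.0599
gripper_force: 44.9
```

```bash
python3 -m jog '[0.24,0,0,0.001,0,0.2,0,0,0.001,0,0.14,0,0,0.001,0,0.14,0,0,0.001,0,0.14,0,0,0.001,0,0.14,0,0,0.001,0,0.14,0,0,0.001,0,0.14,0,0,0.001,0,0.14,0,0,0.001,0,0.14,0,0,0.001,0,0.14,0,0,0.001,0,0.14,0,0,0.001,0]'; python3 - <<'E'
from cell import *
from h import *
a=capture('side');b=capture('top');np.savez('side6.npz',**a)
cv2.imwrite('pics/rel.png',cv2.resize(np.hstack([a['img'][170:320,150:300,::-1],b['img'][150:300,150:300,::-1]]),(800,400),interpolation=2))
E
```

```text
time: 14.85
tcp_pos: [0.5518, 0.041, 0.1435]
ee_rot: [[0.005, 1.0, 0.0], [1.0, -0.005, -0.0], [-0.0, 0.0, -1.0]]
wrist_force: [-0.1, -0.4, 0.5]
width: 0.0734
gripper_force: 0.0
```

View pics/rel.png

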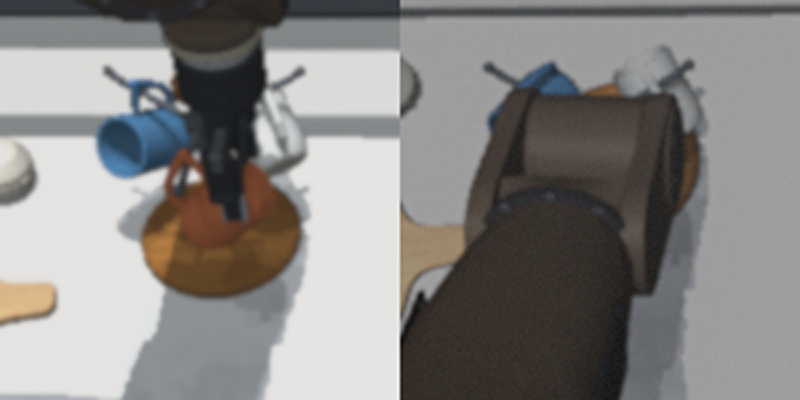

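The cup has swung over and hangs by its ear between the open fingers. I'll lift straight out and wait.

```bash
python3 -m jog '[0.14,0,0,0.01,0,0.14,0,0,0.03,0,0.14,0,0,0.05,0,0.14,0,0,0.08,0,0.14,0,0,0.11,0,0.14,0,0,0.13,0,0.14,-0.02,-0.04,0.14,0,0.14,-0.04,-0.08,0.14,0,0.14,-0.06,-0.12,0.14,0,0.14,-0.07,-0.16,0.14,0,0.14,-0.07,-0.2,0.14,0,0.14,-0.07,-0.24,0.14,0,0.14,-0.07,-0.26,0.14,0,0.14,-0.07,-0.26,0.14,0,0.14,-0.07,-0.26,0.14,0,0.14,-0.07,-0.26,0.14,0,0.14,-0.07,-0.26,0.14,0,0.14,-0.07,-0.26,0.14,0,0.14,-0.07,-0.26,0.14,0,0.14,-0.07,-0.26,0.14,0]'; python3 -m jog '[0.14,0,0,0,0,0.14,0,0,0,0,0.14,0,0,0,0,0.14,0,0,0,0,0.14,0,0,0,0,0.14,0,0,0,0,0.14,0,0,0,0,0.14,0,0,0,0,0.14,0,0,0,0,0.14,0,0,0,0]'; python3 - <<'E'
from cell import *
from h import *
a=capture('side');b=capture('top');np.savez('side7.npz',**a)
cv2.imwrite('pics/end.png',cv2.resize(np.hstack([a['img'][170:320,150:300,::-1],b['img'][150:300,150:300,::-1]]),(800,400),interpolation=2))
a2=capture('side');d=np.abs(a2['img'][170:320,150:300].astype(int)-a['img'][170:320,150:300]).max();print('diff',d)
o=ld('side0.npz')
for q in['teapot','white_bowl','ribbed_cup']:print(q,[np.round(x['box']).tolist() for x in recognise(a,q)[:1]])
E
```

```text
time: 16.95
tcp_pos: [0.4819, -0.2187, 0.2836]
ee_rot: [[0.005, 1.0, 0.0], [1.0, -0.005, -0.0], [-0.0, 0.0, -1.0]]
wrist_force: [1.0, -0.2, -0.2]
width: 0.0734
gripper_force: 0.0
time: 17.95
tcp_pos: [0.4819, -0.219, 0.2835]
ee_rot: [[0.005, 1.0, 0.0], [1.0, -0.005, -0.0], [-0.0, 0.0, -1.0]]
wrist_force: [0.4, 0.4, -0.3]
width: 0.073
gripper_force: 0.0
diff 5
teapot [[188.0, 195.0, 263.0, 237.0]]
white_bowl [[423.0, 277.0, 478.0, 320.0]]
ribbed_cup [[407.0, 314.0, 446.0, 357.0]]
```

View pics/end.png

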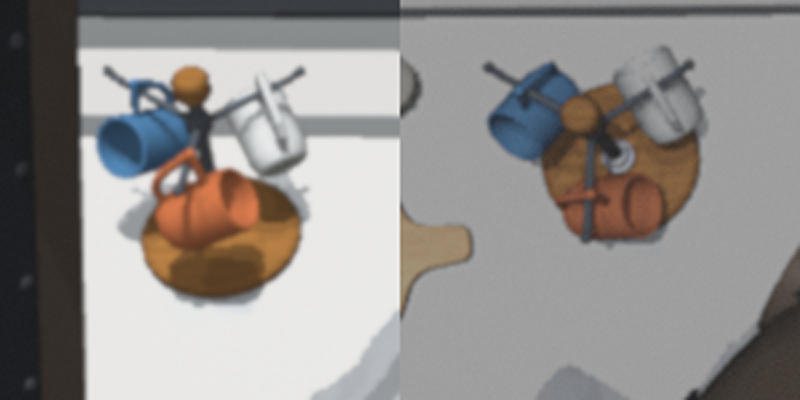

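The cup hangs still by its ear on the bare arm, which points at the robot (top crop, knob (580,115) to tip (587,238)). The bowl and beaker boxes are unchanged. The gripper never went near the teapot, which is hidden in this view.

```bash
python3 -c "
from cell import *;print(hand_in())"
```

```text
the job is handed in; nothing more can be done
None
```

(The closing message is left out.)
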